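# Open the air cleaner's filter bay

### The arm

A 6-joint arm with a two-finger parallel gripper is mounted at the origin on the work surface. World frame = base frame: x ahead of the robot, y to its left, z up, the work surface at z = 0. Lengths are in mm, angles in rad, forces in N, time in s.
With the tool pointing down it reaches from about 275 to 1000 mm from the base axis. Payload 8.4 kg.
Tool frame: the origin (TCP) lies between the finger pads; the fingertips stand 22 mm ahead of it and the grasp point (between the pads) lies 3 mm ahead of it (r.nose_length is the z of the fingertips in the tool frame, in mm); z points along the fingers, y is the line along which they close (so a half turn about z gives the same grasp; the last joint's range is limited). The gripper opens to 85 mm and grips with 20 to 120 N. Pads are 22 mm wide; open, the fingers measure 114 mm over their backs; the gripper's body (76 mm by 85 mm) begins 54 mm behind the grasp point. The pads swing forward as they close: fully open they stand 13 mm farther back than shut.
Start: joints at [1.196, 0.353, 1.633, -0, 1.155, -0.002], TCP at [227.639, 582.072, 227.881] pointing down, gripper open.
Joint ranges: [-2.63, 2.63], [-0.92, 2.1], [0.06, 2.66], [-1.3, 4.44], [0, 2.69], [-3.02, 3.02]. Speed limits (rad/s): [2.22, 2.22, 2.79, 3.14, 3.14, 3.14].

### API

Orientations are given as [roll, pitch, yaw] about the fixed x, y, z axes, in that order (R = Rz(yaw) Ry(pitch) Rx(roll)).
In Python, from rig import r, viewer, telemetry gives the robot as it stands (r), with the cameras (viewer) and the readings (telemetry).
- The arm moves only by the shell command python3 steer.py 'ROWS' [FORCE]. ROWS is rows parted by semicolons, their numbers by spaces, 1 to 5 of them, each of 7 numbers: a rotation vector rx, ry, rz in rad, then dx, dy, dz in mm, then the opening from 0.0 (shut) to 1.0 (fully open); each row shifts and turns the commanded pose from where the row before left it, along the tool's axes as they then stand; what a row does not reach is not made up. A row lasts 1/12 s, in which the tool goes at most 41.7 mm and 0.125 rad, less where a joint would pass 70% of its speed; a pose out of reach is approached as far as the arm can. The fingers move at their own pace and stop on an object; FORCE is the grip in N (left out, the last holds). Time passes only in rows, so rows that do not move let the fingers close. It prints the time, the measured TCP pose, the force, the opening and the grip force at its end.
- telemetry.sense(): the state, without advancing time (a new reading comes with each control period).
- viewer.grab_frame(name): name is "side" or "top"; returns the picture (384x512x3 uint8, red, green, blue); there is no depth.
- viewer.camera_params(name): a dict with "fx", "fy", "cx", "cy" (pixels), "rvec" (rotation vector, rad) and "tvec" (3), from world to camera coordinates, as OpenCV has them. Camera axes: x right, y down, z forward; pixel columns grow to the right and rows downward; lengths in mm; the calibration is good to about 2 mm. A picture is of the moment at which its call begins. camera_params takes no time and is no camera call.
- r.sign_off(): hands the job in; it is judged then, once.
The state is a dict: "clock": time; "qpos": joint angles; "qvel": joint speeds; "joint_efforts": joint torques, N m; "eef_pos": TCP position; "tcp_rot": TCP orientation; "contact_force": force on the tool from outside, world axes, zero at the start; "wrist_torque": the same for the moment, N m; "opening": opening from 0.0 (shut) to 1.0 (fully open); "grasp_force": force on a finger pad.
Only numpy, scipy, OpenCV 4.12 (cv2) and the standard library are available. Lean on these libraries where they do the work, as an engineer would, in place of code of your own. Each camera call takes 0.05 s, during which the arm holds its last target. There are 200 camera calls.

### The job

The filter of the benchtop air cleaner is due for a change: with a fingertip press in the snap tab at the end of the grey louvred filter cover, and, keeping it in until the cover starts to slide, push the released cover along its guides off its seat, until the filter bay is completely open and the cover lies flat and wholly on the cleaner's plain deck. Only press and push: do not pick up or tip the cover, let the tab spring back, and leave the other things on the bench where they are.

Things in the scene. Friction and masses are not known exactly. Their poses are not given: they have to be found in the camera images.
- cleaner: Benchtop air cleaner: a white flat case, 210 mm wide (its x), 470 mm long (its y), 90 mm high, too heavy to shift. Origin on the bench under its middle line, 245 mm from the tab end (-y), 225 mm from the deck end (+y); z up. Its top is one level plane at 90 mm, in it from -y to +y: the snap tab, the filter bay, the plain deck. Two fan guards on its +x side.
- bay (a point): Centre of the filter bay's mouth, at the level of the top: an opening 120 mm wide (x) and 104 mm long (cleaner's y -118 to -14 mm), the pleated filter 12 to 20 mm below. At the start the cover lies over it.
- guide (a point): Top of the guide rail on the +x side, mid-length; its twin is on the -x side. They stand 15 mm above the case's top, y -158 to -12 mm, x 70 to 93 mm from the middle line. The cover lies between them with 2 mm play at each side and 2 mm under their lips.
- deck (a point): Centre of the plain flat deck, level with the cover's underside when seated: 210 mm wide, y -14 to +225 mm, no rim at its end.
- cover: Filter cover: a loose grey louvred plate 150 mm wide (x), 160 mm long (y), 8 mm thick, about 0.25 kg. Origin at the centre of its underside, axes as the cleaner's; seated at (0, -80, 90) mm in the cleaner's frame. It slides only towards the cleaner's +y, by a few newtons, out of the guides onto the deck: seat and bay are clear after 148 mm, and it is wholly on the deck up to 225 mm.
- cover_edge (a point): Middle of the upper edge of the cover's tab-end (-y) face, the 8 mm high edge to push on; 80 mm from the cover's centre. Behind this edge lie a 14 mm bridge, then a slot 16 mm long, 54 mm wide, in which the tab's nose stands up and stops the cover sliding.
- tab_pad (a point): Centre of the top of the snap tab's ridged grey pad, 48 mm wide (x), 38 mm long (y), level with the cover's top at rest (98 mm above the bench), 21 mm from the cover's edge towards -y. Nothing above it. Moves with the tab: pressed straight down about 7.5 mm to the stop, about 2 N to start, 6 to 7 N fully in.
- tab (a joint): Snap tab's angle, rad: 0 at rest, 0.16 fully in. Hinged 47 mm to -y of the pad's centre; springs back when let go. From 0.10 the nose is out of the slot and the cover free, but let go then it snaps back in: keep it in while the push begins; the same fingertip, kept down, can slide on off the pad against the cover's edge and push. After 30 mm the nose is behind the cover and springs up.
- tape_roll: Bystander: a white roll of masking tape lying flat, 96 mm across, 24 mm high, hole 76 mm. Origin at the centre of its underside; on the bench near the cleaner. To be left alone.
- new_filter: Bystander: the new spare pleated filter in its cardboard frame, 118 x 102 x 22 mm, lying flat. Origin at the centre of its underside; on the bench near the cleaner. To be left alone.
- glue_bottle: Bystander: a white glue bottle, 44 mm across, 115 mm high, standing. Origin at the centre of its underside; on the bench near the cleaner. To be left alone.
- screw_jar: Bystander: a clear jar with a steel cap, 56 mm across, 65 mm high, standing. Origin at the centre of its underside; on the bench near the cleaner. To be left alone.
- screwdriver: Bystander: a screwdriver 190 mm long, lying. Origin under the middle of it; on the bench near the cleaner. To be left alone.
- parts_bin: Bystander: an open black parts bin, 100 x 90 x 45 mm. Origin at the centre of its underside; on the bench near the cleaner. To be left alone.

How it is judged:
By the outcome, as a careful person would: the job done as asked, in the order asked, and still so for the second after the job is handed in, with the robot touching nothing.
It also fails if it takes over 38 s, if anything falls off the work surface, if the arm or the gripper's body presses on something with over 40 N, if the wrist force passes 120 N, or if a joint passes its speed limit or range.

## Working session

There is one attempt and no reset: what is moved stays moved. The work goes in short steps, Python scripts to look and compute and a shell command to move; the robot and the scene stay as the last step left them, time stands still between calls to the robot, and variables do not carry over. Pictures are saved under pics/ and viewed, at most 10 in all, crops included, and the job is handed in when it is done.

```bash
ls; mkdir -p pics; python3 - <<'E'
from rig import r, viewer, telemetry
import cv2
for n in("side","top"):
    cv2.imwrite(f"pics/{n}0.png",cv2.cvtColor(viewer.grab_frame(n),cv2.COLOR_RGB2BGR)); print(viewer.camera_params(n))
print(telemetry.sense(), r.nose_length)
E
```

```text
pics
rig.py
steer.py
{'fx': 439.1820504085306, 'fy': 439.1820504085306, 'cx': 251.4226393950226, 'cy': 182.8194671063536, 'rvec': array([ 0.39373112, -2.8057361 ,  1.09209014]), 'tvec': array([ 583.2955746 ,  149.45040062, 1088.52005687])}
{'fx': 399.6966536124091, 'fy': 399.6966536124091, 'cx': 257.73838616817824, 'cy': 196.03383936416446, 'rvec': array([ 2.07104009, -2.12568325,  0.24501063]), 'tvec': array([  36.15029964,  594.04748962, 1133.90147555])}
{'clock': 0.1, 'qpos': array([ 1.19562771e+00,  3.53549918e-01,  1.63406729e+00,  1.74075617e-05,
        1.15521746e+00, -2.40449320e-03]), 'qvel': array([-1.45988602e-04, -1.10417806e-03, -1.23291836e-03, -2.04660027e-06,
        1.21765204e-04,  4.65188039e-04]), 'joint_efforts': array([ 1.31187426e-03, -6.06358624e+01, -3.42818356e+01,  1.82850931e-04,
        3.90489295e-03,  2.25868553e-05]), 'eef_pos': array([227.45559306, 581.66896427, 227.25163988]), 'tcp_rot': array([-3.14035069e+00, -1.89034929e-05,  2.76882148e+00]), 'contact_force': array([0.24851668, 0.13077872, 0.23332022]), 'wrist_torque': array([-0.03068722, -0.00715092, -0.0015597 ]), 'grasp_force': 0.0, 'opening': 1.0015885402973745} 22.0
```

View pics/top0.png

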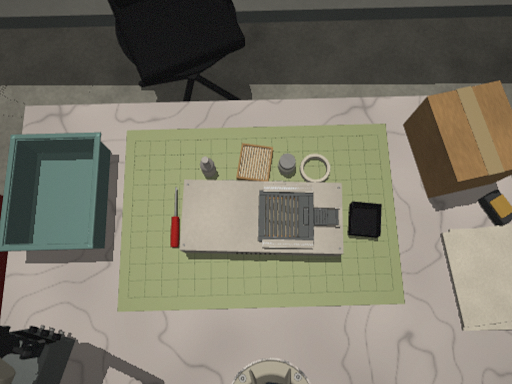

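View pics/side0.png

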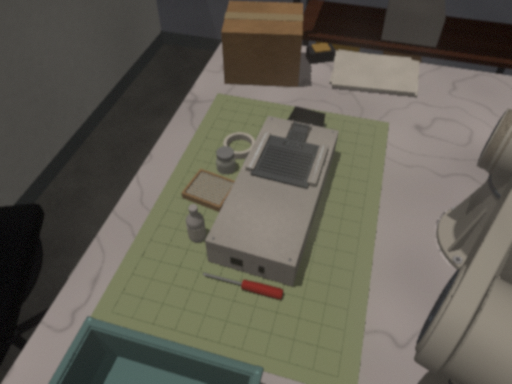

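The top view shows the cleaner with its long axis along the image columns: tab end at the right (col 343, row 217), deck to the left (col 182). The cover is at about (285, 216) and the pad at about (326, 217). The parts bin is just to the right of the tab end. The side view agrees.

```bash
cat > h.py <<'E'
import cv2,numpy as np
from rig import r, viewer, telemetry
def ray(n,uv,z):
    p=viewer.camera_params(n);R=cv2.Rodrigues(p["rvec"])[0];c=-R.T@p["tvec"]
    uv=np.atleast_2d(np.asarray(uv,float))
    d=np.c_[(uv[:,0]-p["cx"])/p["fx"],(uv[:,1]-p["cy"])/p["fy"],np.ones(len(uv))]@R
    return (c+d*((z-c[2])/d[:,2])[:,None])
def proj(n,X):
    p=viewer.camera_params(n);K=np.array([[p["fx"],0,p["cx"]],[0,p["fy"],p["cy"]],[0,0,1]])
    return cv2.projectPoints(np.atleast_2d(np.asarray(X,float)),p["rvec"],p["tvec"],K,None)[0][:,0]
E
python3 - <<'E'
from h import *
im=cv2.imread("pics/top0.png")
cv2.imwrite("pics/c1.png",cv2.resize(im[165:265,170:390],None,fx=3.6,fy=3.6,interpolation=cv2.INTER_CUBIC))
print(ray("top",[[343,183],[343,254],[182,181],[182,252],[326,217]],[90,90,90,90,98]))
s=im[205:230,255:345].astype(int).mean(2)
print(im[217,300:350].mean(1).astype(int)); print(im[165:265,326].mean(1).astype(int)); print(im[165:265,220].mean(1).astype(int))
E
```

```text
[[ 623.07746926 -234.13107283   90.        ]
 [ 413.33042754 -218.42713263   90.        ]
 [ 641.95355813  245.56931331   90.        ]
 [ 430.97480877  241.8022997    90.        ]
 [ 520.34873154 -175.4604714    98.        ]]
[ 94  94  94  60  93  96  91  93  62  87  95  92  93  75  73  91  75  84
  94  77  91  95  81  89  88  83  90  82  89  91  92  92  90  91  93  81
  80  83 131 166 171 171 159 143 140 142 141 147  80  13]
[ 84  76  86  92  96  97 107 146 176 181 186 191 166 105  61 102 139 157
 170 169 169 167 169 167 168 168 169 170 167 168 166 168 169 168 166 167
 166 169 169 169 170 172 138  77  89  93  92  91  88  88  90  89  90  90
  91  91  90  90  91  76  65  94 142 171 170 169 169 169 169 167 166 168
 171 170 169 168 168 170 171 170 169 169 170 169 170 171 171 173 140  66
  69  73  75  69  68  74  70 112 141 139]
[146 147 143 141 145 145 146 147 146 145 147 149 147 145 147 162 174 172
 175 173 175 175 176 174 173 173 173 174 176 174 174 175 173 174 174 175
 175 173 174 175 177 176 175 176 175 176 177 177 175 175 177 177 176 177
 177 177 178 176 174 176 176 176 174 178 176 176 176 172 171 173 176 176
 175 173 171 173 174 175 173 173 172 172 174 175 176 154 101  64  75  73
  74  78  74  70 117 151 142 140 147 147]
```

View pics/c1.png

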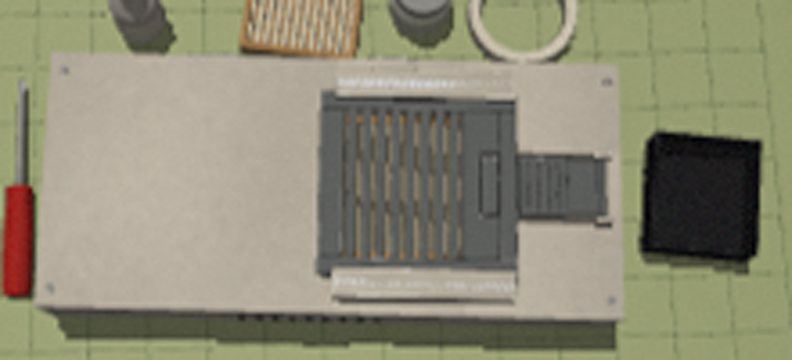

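The enlarged crop shows the seated cover at crop cols 318–516, the tab nose slot at about (489, 183), and the pad at cols 516–607, rows 153–220. The case is turned slightly in the image. Next I'll fit the case top's outline on the 90 mm plane.

```bash
python3 - <<'E'
from h import *
im=cv2.imread("pics/top0.png"); hsv=cv2.cvtColor(im,cv2.COLOR_BGR2HSV)
m=((hsv[...,1]<45)&(hsv[...,2]>145)).astype(np.uint8)
m[:165]=0;m[265:]=0;m[:,:170]=0;m[:,352:]=0
m=cv2.morphologyEx(m,cv2.MORPH_OPEN,np.ones((3,3)))
c=max(cv2.findContours(m,0,2)[0],key=cv2.contourArea)
P=ray("top",c[:,0],90)[:,:2].astype(np.float32)
q=cv2.minAreaRect(P);print("case",q,cv2.boxPoints(q).tolist())
# cover+pad, plane z=98
g=((hsv[...,2]<115)&(hsv[...,1]<80)).astype(np.uint8)
def fit(r0,r1,c0,c1,z,n):
    k=np.zeros_like(g);k[r0:r1,c0:c1]=g[r0:r1,c0:c1];k=cv2.morphologyEx(k,cv2.MORPH_CLOSE,np.ones((5,5)))
    c=max(cv2.findContours(k,0,2)[0],key=cv2.contourArea)
    q=cv2.minAreaRect(ray("top",c[:,0],z)[:,:2].astype(np.float32));print(n,q,cv2.boundingRect(c))
fit(186,246,250,314,98,"cover");fit(200,232,315,342,98,"pad")
u=lambda x,y:(170+x/3.6-.4,165+y/3.6-.4)
print("corners",ray("top",[u(52,53),u(618,65),u(622,320),u(38,308)],90))
print("screws",ray("top",[u(65,71),u(607,82),u(612,300),u(50,288)],90))
print("edge mid, pad ends",ray("top",[u(516,108),u(516,262),u(516,185),u(516,155),u(607,157),u(516,216),u(607,222)],98))
E
```

```text
case ((537.2312622070312, 10.789718627929688), (470.0150146484375, 221.88436889648438), 87.21605682373047) [[415.0057373046875, -218.55198669433594], [636.628173828125, -229.32887268066406], [659.456787109375, 240.1314239501953], [437.8343505859375, 250.90830993652344]]
cover ((527.1848754882812, -59.08186340332031), (158.34228515625, 150.60585021972656), 87.12535095214844) (258, 190, 56, 52)
pad ((518.986572265625, -177.26507568359375), (68.95600891113281, 55.875457763671875), 88.49459075927734) (315, 208, 25, 20)
corners [[ 646.99383924  239.55208119   90.        ]
 [ 624.27476527 -229.0518225    90.        ]
 [ 414.82565792 -216.75872321   90.        ]
 [ 436.37581054  247.18490321   90.        ]]
screws [[ 631.23771722  228.53428407   90.        ]
 [ 610.00844765 -218.91162333   90.        ]
 [ 430.83850422 -209.97841713   90.        ]
 [ 452.04830239  237.89787755   90.        ]]
edge mid, pad ends [[ 588.0575073  -141.44304824   98.        ]
 [ 462.14620071 -134.19868163   98.        ]
 [ 524.31513095 -137.77560045   98.        ]
 [ 548.95946435 -139.19352383   98.        ]
 [ 545.37472209 -212.70321222   98.        ]
 [ 499.1001641  -136.3248454    98.        ]
 [ 492.343988   -208.8792101    98.        ]]
```

```bash
python3 steer.py '0 0 -0.11 0 0 0 0;0 0 -0.11 0 0 0 0;0 0 -0.105 0 0 0 0' 40; python3 - <<'E'
from h import *
O=np.array([531.3,19.8,0]);a=-0.0473
R=np.array([[np.cos(a),-np.sin(a),0],[np.sin(a),np.cos(a),0],[0,0,1]])
W=lambda p:O+R@np.array(p,float)
out=[]
for n in("top","side"):
    im=cv2.imread(f"pics/{n}0.png")
    f=4
    b=(250,180,110,70) if n=="top" else (230,105,120,95)
    z=cv2.resize(im[b[1]:b[1]+b[3],b[0]:b[0]+b[2]],None,fx=f,fy=f,interpolation=cv2.INTER_CUBIC)
    for q in([(-75,-160,98),(75,-160,98),(75,0,98),(-75,0,98)],[(-24,-200,98),(24,-200,98),(24,-162,98),(-24,-162,98)],[(-105,-245,90),(105,-245,90)]):
        uv=(proj(n,[W(p) for p in q])+.5-np.array(b[:2]))*f
        cv2.polylines(z,[uv.astype(np.int32)],True,(0,0,255),1)
    out.append(z)
h=max(o.shape[0] for o in out)
w=out[1].shape[1]
c=np.zeros((out[0].shape[0]+out[1].shape[0],w,3),np.uint8)
cv2.imwrite("pics/ov.png",cv2.resize(np.vstack([out[0][:, :440],out[1][:,:440]]),None,fx=.85,fy=.85))
s=telemetry.sense();print(W([0,-179,0]),s["eef_pos"],s["tcp_rot"], s["contact_force"])
E
```

```text
clock: 0.35
eef_pos: [227.5, 581.8, 227.4]
tcp_rot: [-3.141, -0.0, 3.099]
contact_force: [-0.0, -0.0, 0.0]
opening: 0.602
grasp_force: 0.0
[ 522.83645672 -158.99979987    0.        ] [227.52118517 581.7874397  227.41327943] [-3.14075564e+00 -3.03307437e-04  3.09925756e+00] [-0.02243886 -0.02566435  0.03022297]
```

View pics/ov.png

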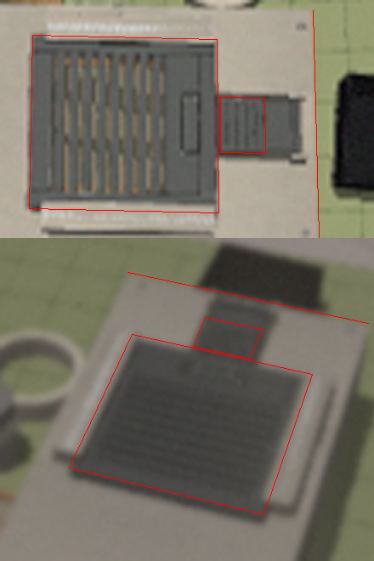

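The projected outlines match the cover, pad and case end in both views to within about 2 mm. Now I'll travel to above the pad.

```bash
A='0 0 0'; python3 steer.py '0 0 0 -16.3 -36.4 0 0;0 0 0 -16.3 -36.4 0 0;0 0 0 -16.3 -36.4 0 0;0 0 0 -16.3 -36.4 0 0;0 0 0 -16.3 -36.4 0 0' >/dev/null; python3 steer.py '0 0 0 -16.3 -36.4 0 0;0 0 0 -16.3 -36.4 0 0;0 0 0 -16.3 -36.4 0 0;0 0 0 -16.3 -36.4 0 0;0 0 0 -16.3 -36.4 0 0' ; python3 steer.py '0 0 0 -16.3 -36.4 0 0;0 0 0 -16.3 -36.4 0 0;0 0 0 -16.3 -36.4 0 0;0 0 0 -16.3 -36.4 0 0;0 0 0 -16.3 -36.4 0 0' >/dev/null; python3 steer.py '0 0 0 -16.3 -36.4 0 0;0 0 0 -16.3 -36.4 0 0;0 0 0 -16.3 -36.4 0 0;0 0 0 -16.3 -36.4 0 0;0 0 0 -16.3 -36.4 0 0'
```

```text
clock: 1.18
eef_pos: [373.1, 208.8, 227.8]
tcp_rot: [-3.142, 0.0, 3.094]
contact_force: [0.5, 0.8, 0.5]
opening: -0.001
grasp_force: 0.0
clock: 2.02
eef_pos: [518.6, -162.8, 227.6]
tcp_rot: [3.141, -0.0, 3.093]
contact_force: [1.3, -0.3, -0.6]
opening: 0.004
grasp_force: 0.0
```

```bash
python3 steer.py '0 0 0 -4 2 30 0;0 0 0 0 0 30 0;0 0 0 0 0 32 0;0 0 0 0 0 0 0'; python3 - <<'E'
from h import *
out=[]
for n,b in(("top",(250,170,110,90)),("side",(220,60,140,140))):
    im=cv2.cvtColor(viewer.grab_frame(n),cv2.COLOR_RGB2BGR)
    z=cv2.resize(im[b[1]:b[1]+b[3],b[0]:b[0]+b[2]],(int(b[2]*440/b[3]),440),interpolation=cv2.INTER_CUBIC); out.append(z[:,:400] if n=="top" else z[:,:395])
cv2.imwrite("pics/p2.png",np.hstack(out)[:, :800]); print(telemetry.sense()["eef_pos"],telemetry.sense()["contact_force"])
E
```

```text
clock: 2.35
eef_pos: [518.6, -158.0, 130.4]
tcp_rot: [3.139, -0.009, 3.093]
contact_force: [-1.4, 0.5, -0.7]
opening: 0.001
grasp_force: 0.0
[ 521.76035478 -158.59983298  135.38198195] [ 0.05362828 -0.37818798  1.50611668]
```

View pics/p2.png

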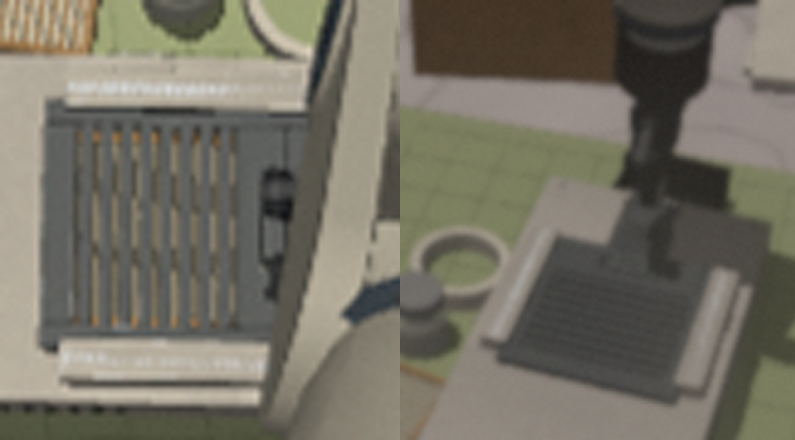

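The side view shows the shut fingertip over the pad at crop (648, 205). The top view is blocked by the arm. I'll lower in small steps until it touches.

```bash
python3 steer.py '0 0 0 -0.5 0 6 0;0 0 0 0 0 6 0;0 0 0 0 0 0 0;0 0 0 0 0 0 0' ; python3 steer.py '0 0 0 0 0 2 0;0 0 0 0 0 2 0;0 0 0 0 0 0 0'; python3 steer.py '0 0 0 0 0 2 0;0 0 0 0 0 2 0;0 0 0 0 0 0 0;0 0 0 0 0 0 0'
```

```text
clock: 2.78
eef_pos: [523.4, -158.9, 124.6]
tcp_rot: [-3.141, 0.001, 3.094]
contact_force: [0.1, -0.3, -0.4]
opening: -0.005
grasp_force: 0.0
clock: 3.03
eef_pos: [523.0, -158.9, 119.8]
tcp_rot: [-3.142, -0.0, 3.094]
contact_force: [0.1, -0.5, 0.7]
opening: 0.003
grasp_force: 0.0
clock: 3.37
eef_pos: [522.9, -158.9, 115.7]
tcp_rot: [3.142, -0.0, 3.094]
contact_force: [0.6, 0.2, 0.9]
opening: -0.002
grasp_force: 0.0
```

```bash
python3 steer.py '0 0 0 0 0 1.5 0;0 0 0 0 0 0 0;0 0 0 0 0 0 0'; python3 - <<'E'
from h import *
b=(250,105,90,70)
im=cv2.cvtColor(viewer.grab_frame("side"),cv2.COLOR_RGB2BGR)
cv2.imwrite("pics/p3.png",cv2.resize(im[b[1]:b[1]+b[3],b[0]:b[0]+b[2]],None,fx=8,fy=8,interpolation=cv2.INTER_CUBIC)); print(telemetry.sense()["eef_pos"],telemetry.sense()["contact_force"],telemetry.sense()["wrist_torque"])
E
```

```text
clock: 3.62
eef_pos: [523.0, -158.9, 114.3]
tcp_rot: [3.142, -0.0, 3.094]
contact_force: [-0.2, -0.0, 0.0]
opening: -0.0
grasp_force: 0.0
[ 523.09985962 -158.90864702  114.39681682] [-0.1856054  -0.75664494 -0.13816004] [ 0.00856957 -0.01508941  0.02014115]
```

View pics/p3.png

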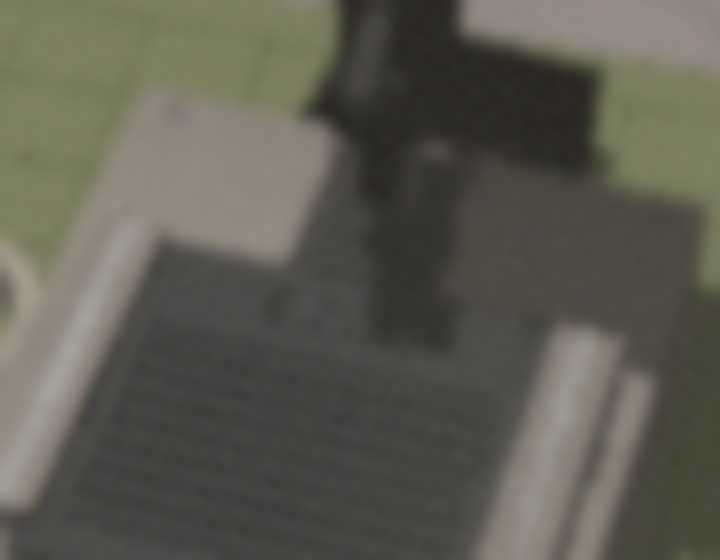

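The fingertip ends near crop (385, 215) with its shadow beside it. The force is still near zero, so it isn't firmly on the pad yet. I'll continue gently.

```bash
python3 -c "
from h import *
print(proj('side',[[523,-159,92.4],[523,-161,98],[523,-161,90.5]]))"
python3 steer.py '0 0 0 0 0 1.5 0;0 0 0 0 0 0 0;0 0 0 0 0 0 0'; python3 steer.py '0 0 0 0 0 1.5 0;0 0 0 0 0 0 0;0 0 0 0 0 0 0'
```

```text
[[296.07647098 135.80300345]
 [296.37103913 133.82076339]
 [296.17920854 135.85930715]]
clock: 3.92
eef_pos: [523.0, -158.9, 112.8]
tcp_rot: [3.142, -0.0, 3.094]
contact_force: [-0.1, 0.1, -0.5]
opening: 0.001
grasp_force: 0.0
clock: 4.17
eef_pos: [523.0, -158.9, 111.3]
tcp_rot: [3.142, -0.0, 3.094]
contact_force: [0.6, -1.1, 0.1]
opening: -0.003
grasp_force: 0.0
```

```bash
python3 - <<'E'
from h import *
b=(265,100,70,50)
im=cv2.cvtColor(np.mean([viewer.grab_frame("side") for _ in range(4)],0).astype(np.uint8),cv2.COLOR_RGB2BGR)
cv2.imwrite("pics/side4.png",im)
z=cv2.resize(im[b[1]:b[1]+b[3],b[0]:b[0]+b[2]],None,fx=11,fy=11,interpolation=cv2.INTER_CUBIC)
z=np.clip((z/140.)**.6*255,0,255).astype(np.uint8)
for X,c in(([523,-159,89.3],(0,0,255)),([523,-159,98],(0,255,0)),([523,-159,130],(255,0,0))):
    cv2.circle(z,tuple(int(t) for t in (proj("side",X)[0]-b[:2]+.5)*11),4,c,-1)
cv2.imwrite("pics/p4.png",z); print(telemetry.sense()["eef_pos"],telemetry.sense()["contact_force"],telemetry.sense()["clock"])
E
```

```text
[ 523.12784873 -158.90779595  111.42183894] [-0.48872021  0.71949826 -0.44168546] 4.3667
```

View pics/p4.png

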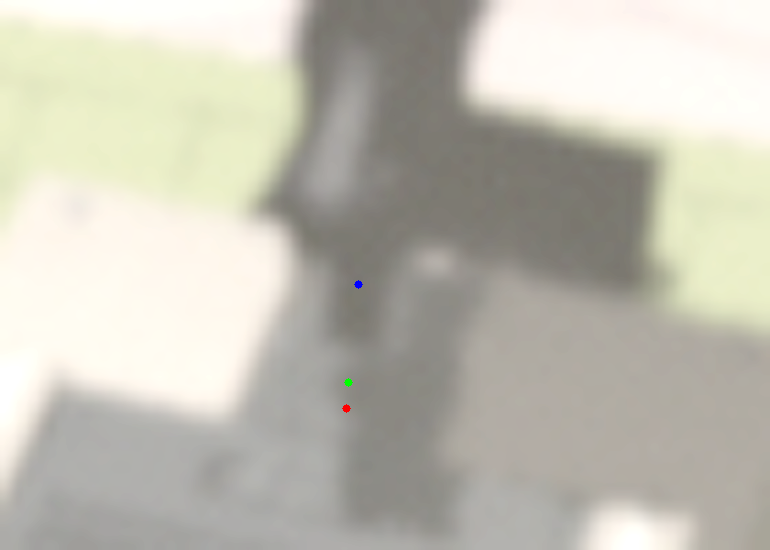

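In the enhanced view the real fingertip ends at crop (355, 342). The pad point at 98 mm projects to row 382, so the tip is still about 10 mm above the pad, and the finger is shorter than nominal. I'll lower until the force shows contact.

```bash
for i in 1; do python3 steer.py '0 0 0 0 0 2 0;0 0 0 0 0 2 0;0 0 0 0 0 0 0;0 0 0 0 0 0 0'; done; python3 steer.py '0 0 0 0 0 2 0;0 0 0 0 0 0 0;0 0 0 0 0 0 0'|sed -n '2p;4p'; python3 steer.py '0 0 0 0 0 2 0;0 0 0 0 0 0 0;0 0 0 0 0 0 0'|sed -n '2p;4p'
```

```text
clock: 4.7
eef_pos: [522.9, -158.9, 107.2]
tcp_rot: [3.142, -0.0, 3.094]
contact_force: [-0.4, -0.4, 0.2]
opening: 0.003
grasp_force: 0.0
eef_pos: [523.0, -158.9, 105.3]
contact_force: [0.6, -0.3, 0.1]
eef_pos: [523.0, -158.9, 103.3]
contact_force: [-0.0, 0.2, 0.6]
```

```bash
python3 steer.py '0 0 0 0 0 2 0;0 0 0 0 0 0 0;0 0 0 0 0 0 0'|sed -n '2p;4p'; python3 steer.py '0 0 0 0 0 1.5 0;0 0 0 0 0 0 0;0 0 0 0 0 0 0'|sed -n '2p;4p';python3 - <<'E'
from h import *
b=(265,100,70,50)
im=cv2.cvtColor(np.mean([viewer.grab_frame("side") for _ in range(3)],0).astype(np.uint8),cv2.COLOR_RGB2BGR)
z=cv2.resize(im[b[1]:b[1]+b[3],b[0]:b[0]+b[2]],None,fx=11,fy=11,interpolation=cv2.INTER_CUBIC)
z=np.clip((z/140.)**.6*255,0,255).astype(np.uint8)
for X,c in(([523,-159,98],(0,255,0)),([523,-142,98],(0,255,255))):
    cv2.circle(z,tuple(int(t) for t in (proj("side",X)[0]-b[:2]+.5)*11),4,c,-1)
cv2.imwrite("pics/p5.png",z); print(telemetry.sense()["eef_pos"],telemetry.sense()["contact_force"],telemetry.sense()["clock"])
E
```

```text
eef_pos: [523.0, -158.9, 101.2]
contact_force: [0.1, 1.2, -0.3]
eef_pos: [523.0, -158.9, 99.8]
contact_force: [0.4, -0.0, 0.0]
[ 523.09185891 -158.89793088   99.90885801] [-0.57459933  0.34085951 -0.35174294] 5.85
```

View pics/p5.png

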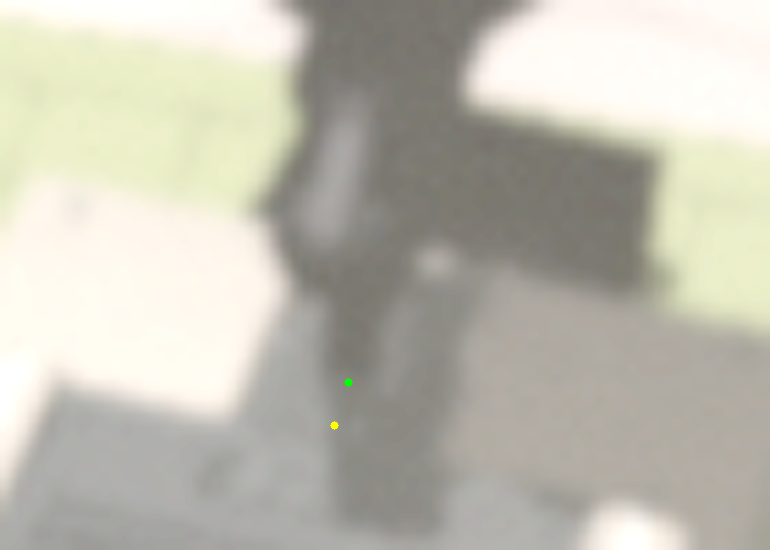

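The tip is now at crop (355, 375), just above the pad, with its contact shadow closing in. I'll continue downward.

```bash
python3 steer.py '0 0 0 0 0 1.5 0;0 0 0 0 0 0 0;0 0 0 0 0 0 0'|sed -n '2p;4p'; python3 steer.py '0 0 0 0 0 1.5 0;0 0 0 0 0 0 0;0 0 0 0 0 0 0'|sed -n '2p;4p'; python3 steer.py '0 0 0 0 0 1.5 0;0 0 0 0 0 0 0;0 0 0 0 0 0 0'|sed -n '2p;4p'
```

```text
eef_pos: [523.0, -158.9, 98.3]
contact_force: [0.1, -0.8, 1.0]
eef_pos: [523.0, -158.9, 96.8]
contact_force: [0.2, -0.2, 0.9]
eef_pos: [523.0, -158.9, 95.3]
contact_force: [0.3, 0.3, 0.1]
```

```bash
python3 -c "
from rig import r, viewer, telemetry
s=telemetry.sense();print(s['eef_pos'],s['contact_force'],s['wrist_torque'],s['clock'])"
```

```text
[ 523.00762503 -158.86206396   95.29122139] [0.30559715 0.28992176 0.1265657 ] [0.00345411 0.07078113 0.0246811 ] 6.6
```

```bash
python3 - <<'E'
from h import *
s=telemetry.sense();e=s["eef_pos"]
out=[]
for n,b in(("top",(240,150,100,150)),("side",(240,40,100,150))):
    im=cv2.cvtColor(np.mean([viewer.grab_frame(n) for _ in range(3)],0).astype(np.uint8),cv2.COLOR_RGB2BGR)
    cv2.imwrite(f"pics/{n}6.png",im)
    z=cv2.resize(im[b[1]:b[1]+b[3],b[0]:b[0]+b[2]],None,fx=4,fy=4,interpolation=cv2.INTER_CUBIC)
    z=np.clip((z/(200. if n=="top" else 140))**.6*255,0,255).astype(np.uint8)
    for h,c in((-22,(0,0,255)),(0,(0,255,255)),(50,(0,255,0)),(100,(255,255,0)),(150,(255,0,0))):
        cv2.circle(z,tuple(int(t) for t in (proj(n,e+[0,0,h])[0]-b[:2]+.5)*4),3,c,-1)
    out.append(z)
cv2.imwrite("pics/p6.png",np.hstack(out))
t0=cv2.imread("pics/top0.png")
print("start tcp in top",proj("top",[[227,582,228],[227,582,206],[227,582,328]]),proj("side",[[227,582,228]]))
E
```

```text
start tcp in top [[ 28.4184184  335.4664467 ]
 [ 33.43329094 334.48796167]
 [  2.49468297 340.52459857]] [[403.73818259 454.07617943]]
```

View pics/p6.png

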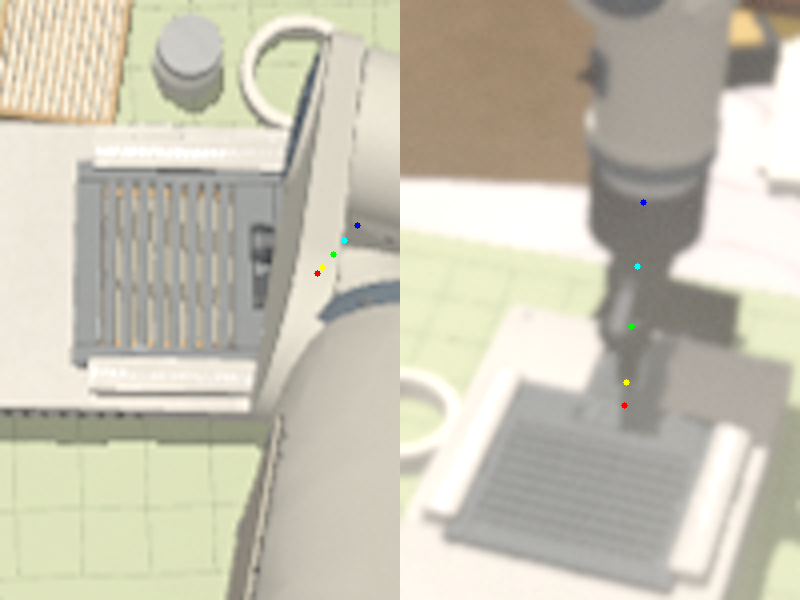

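The yellow marker (TCP level) sits right at the visible fingertip, about (626, 380), so the tip really ends at TCP height. I'll keep going down until contact.

```bash
python3 steer.py '0 0 0 0 0 1.5 0;0 0 0 0 0 0 0;0 0 0 0 0 0 0'|sed -n '2p;4p'; python3 steer.py '0 0 0 0 0 1.5 0;0 0 0 0 0 0 0;0 0 0 0 0 0 0'|sed -n '2p;4p'
```

```text
eef_pos: [523.3, -158.9, 94.0]
contact_force: [-0.6, -0.0, 2.5]
eef_pos: [523.3, -159.0, 92.5]
contact_force: [-0.3, 0.1, 2.6]
```

Contact at TCP z ≈ 94.5, with 2.5 N matching the tab's starting force. I'll press on to the stop.

```bash
python3 steer.py '0 0 0 0 0 1.5 0;0 0 0 0 0 0 0;0 0 0 0 0 0 0'|sed -n '2p;4p'; python3 steer.py '0 0 0 0 0 1.2 0;0 0 0 0 0 0 0;0 0 0 0 0 0 0'|sed -n '2p;4p'; python3 steer.py '0 0 0 0 0 1 0;0 0 0 0 0 0 0;0 0 0 0 0 0 0'|sed -n '2,4p'
```

```text
eef_pos: [523.2, -159.0, 90.9]
contact_force: [0.8, -0.4, 3.5]
eef_pos: [523.2, -159.1, 89.8]
contact_force: [-1.1, -1.3, 5.9]
eef_pos: [523.2, -159.1, 88.8]
tcp_rot: [-3.141, 0.0, 3.094]
contact_force: [-0.5, -1.1, 5.5]
```

```bash
python3 steer.py '0 0 0 0 0 1 0;0 0 0 0 0 0 0;0 0 0 0 0 0 0'|sed -n '2p;4p'; python3 steer.py '0 0 0 0 2 0 0;0 0 0 0 0 0 0;0 0 0 0 0 0 0'|sed -n '2p;4p'; python3 steer.py '0 0 0 0 2 0 0;0 0 0 0 0 0 0;0 0 0 0 0 0 0'|sed -n '2p;4p'
```

```text
eef_pos: [523.3, -159.2, 87.9]
contact_force: [-0.8, -1.5, 6.5]
eef_pos: [523.5, -157.2, 88.0]
contact_force: [0.0, -1.7, 5.7]
eef_pos: [523.6, -155.2, 87.9]
contact_force: [0.1, -1.5, 5.4]
```

```bash
python3 steer.py '0 0 0 0 2.5 0.3 0;0 0 0 0 0 0 0;0 0 0 0 0 0 0'|sed -n '2p;4p'; python3 steer.py '0 0 0 0 2.5 0.3 0;0 0 0 0 0 0 0;0 0 0 0 0 0 0'|sed -n '2p;4p'; python3 steer.py '0 0 0 0 2.5 0 0;0 0 0 0 0 0 0;0 0 0 0 0 0 0'|sed -n '2p;4p'
```

```text
eef_pos: [523.8, -152.6, 87.6]
contact_force: [0.7, -1.9, 4.9]
eef_pos: [523.9, -150.1, 87.3]
contact_force: [0.4, -1.7, 5.8]
eef_pos: [524.0, -147.7, 87.3]
contact_force: [0.8, -2.3, 5.1]
```

```bash
python3 steer.py '0 0 0 0 2.5 0.4 0;0 0 0 0 0 0 0;0 0 0 0 0 0 0'|sed -n '2p;4p'; python3 steer.py '0 0 0 0 2.5 0.3 0;0 0 0 0 0 0 0;0 0 0 0 0 0 0'|sed -n '2p;4p'; python3 steer.py '0 0 0 0 2 0 0;0 0 0 0 0 0 0;0 0 0 0 0 0 0'|sed -n '2p;4p'
```

```text
eef_pos: [524.3, -145.5, 87.1]
contact_force: [-1.1, -2.8, 7.7]
eef_pos: [524.6, -143.2, 87.1]
contact_force: [-0.5, -4.6, 9.2]
eef_pos: [524.8, -141.3, 87.1]
contact_force: [-0.4, -5.0, 8.7]
```

```bash
cat > edge.py <<'E'
from h import *
im=viewer.grab_frame("top").astype(float).mean(2)
# far edge of cover along the middle line, top plane z=98
O=np.array([531.3,19.8]);y=np.array([.0473,.9989]);x=np.array([.9989,-.0473])
t=np.arange(-30,220,.5);prof=[]
for o in(-30,-15,0,15,30):
    P=np.c_[O+np.outer(t,y)+o*x,np.full(len(t),98.)]
    uv=proj("top",P).astype(np.float32)
    v=cv2.remap(im.astype(np.float32),uv[:,:1],uv[:,1:],cv2.INTER_LINEAR)[:,0]
    i=np.where(v<130)[0];prof.append(round(float(t[i[-1]]),1) if len(i) else None)
s=telemetry.sense();print("cover +y edge (cleaner y):",prof,s["eef_pos"].round(1),s["contact_force"].round(1),round(s["clock"],2))
E
python3 edge.py; python3 steer.py '0 0 0 0 2 0 0;0 0 0 0 2 0 0;0 0 0 0 0 0 0'|sed -n '2p;4p'; python3 edge.py
```

```text
cover +y edge (cleaner y): [9.0, 10.0, 10.5, 10.5, 10.5] [ 524.8 -141.3   87.1] [-0.5 -4.8  8.1] 10.45
eef_pos: [525.0, -137.2, 87.1]
contact_force: [-0.9, -4.2, 8.9]
cover +y edge (cleaner y): [14.0, 14.5, 13.5, 13.5, 13.5] [ 525.  -137.2   87.1] [ 0.2 -4.6  8.9] 10.75
```

The cover is sliding with the tab held in (about 12 mm so far). I'll ease up about 1 mm to clear the case top and push on.

```bash
python3 steer.py '0 0 0 0 3 -0.5 0;0 0 0 0 3 -0.5 0;0 0 0 0 3 -0.3 0;0 0 0 0 3 0 0;0 0 0 0 0 0 0'|sed -n '2p;4p'; python3 edge.py;  python3 steer.py '0 0 0 0 3 0 0;0 0 0 0 3 0 0;0 0 0 0 3 0 0;0 0 0 0 3 0 0;0 0 0 0 0 0 0'|sed -n '2p;4p'; python3 edge.py
```

```text
eef_pos: [524.5, -123.8, 87.5]
contact_force: [-0.2, -0.1, 1.3]
cover +y edge (cleaner y): [28.5, 27.0, 28.5, 28.0, 28.5] [ 524.4 -123.8   87.5] [-0.5  0.9  2. ] 11.22
eef_pos: [525.3, -111.8, 87.7]
contact_force: [0.1, 0.2, 2.0]
cover +y edge (cleaner y): [40.0, 39.0, 39.0, 40.0, 39.0] [ 525.3 -111.9   87.7] [1.1 1.1 1.7] 11.68
```

```bash
python3 steer.py '0 0 0 0 5 0 0;0 0 0 0 5 0 0;0 0 0 0 5 0 0;0 0 0 0 5 0 0;0 0 0 0 5 0 0'|sed -n '2p;4p'; python3 steer.py '0 0 0 0 5 0 0;0 0 0 0 5 0 0;0 0 0 0 5 0 0;0 0 0 0 5 0 0;0 0 0 0 5 0 0'|sed -n '2p;4p'; python3 edge.py;python3 steer.py '0 0 0 0 5 0 0;0 0 0 0 5 0 0;0 0 0 0 5 0 0;0 0 0 0 5 0 0;0 0 0 0 5 0 0'|sed -n '2,4p';  python3 edge.py
```

```text
eef_pos: [526.4, -86.8, 87.6]
contact_force: [-0.6, -2.2, 1.0]
eef_pos: [527.7, -61.9, 87.6]
contact_force: [0.1, -1.3, 1.1]
cover +y edge (cleaner y): [89.5, 89.0, 88.5, 89.0, 88.5] [527.6 -61.3  87.6] [-0.1  1.1  0.6] 12.57
eef_pos: [528.9, -37.0, 87.7]
tcp_rot: [3.142, -0.0, 3.094]
contact_force: [-1.0, -1.4, -0.6]
cover +y edge (cleaner y): [114.5, 113.5, 113.5, 113.5, 113.5] [528.9 -36.3  87.7] [-0.3  0.1  0.1] 13.03
```

```bash
python3 steer.py '0 0 0 0 5 0 0;0 0 0 0 5 0 0;0 0 0 0 5 0 0;0 0 0 0 5 0 0;0 0 0 0 5 0 0'|sed -n '2p;4p'; python3 steer.py '0 0 0 0 5 0 0;0 0 0 0 5 0 0;0 0 0 0 5 0 0;0 0 0 0 5 0 0;0 0 0 0 5 0 0'|sed -n '2p;4p'; python3 edge.py;python3 steer.py '0 0 0 0 5 0 0;0 0 0 0 5 0 0;0 0 0 0 5 0 0;0 0 0 0 5 0 0;0 0 0 0 3 0 0'|sed -n '2,4p';  python3 edge.py
```

```text
eef_pos: [530.1, -12.1, 87.7]
contact_force: [-0.6, -1.4, -0.5]
eef_pos: [531.3, 12.9, 87.7]
contact_force: [0.4, -1.2, -0.0]
cover +y edge (cleaner y): [164.0, 163.5, 163.5, 164.0, 163.5] [531.3  13.6  87.7] [ 0.7  0.8 -0.7] 13.92
eef_pos: [532.4, 36.0, 87.7]
tcp_rot: [3.142, 0.0, 3.094]
contact_force: [-0.1, -0.9, -0.7]
cover +y edge (cleaner y): [187.0, 187.0, 187.5, 187.0, 186.5] [532.4  36.3  87.7] [ 0.7 -0.3 -0.6] 14.38
```

Travel is about 186 mm and the cover is square. I'll back off, lift clear and move away for a check.

```bash
python3 steer.py '0 0 0 0 -4 0 0;0 0 0 0 -4 0 0;0 0 0 0 0 -15 0;0 0 0 0 0 -30 0;0 0 0 0 0 -30 0'|sed -n '2p;4p'; python3 steer.py '0 0 0 0 0 -30 0;0 0 0 20 0 -25 0;0 0 0 30 0 0 0;0 0 0 35 0 0 0;0 0 0 35 0 0 0'|sed -n '2p;4p'; python3 steer.py '0 0 0 30 -15 0 0;0 0 0 30 -20 0 0;0 0 0 20 -20 0 0;0 0 0 0 -20 0 0;0 0 0 0 0 0 0'|sed -n '2p;4p'; python3 edge.py; python3 - <<'E'
from h import *
im=cv2.cvtColor(viewer.grab_frame("top"),cv2.COLOR_RGB2BGR);s=cv2.cvtColor(viewer.grab_frame("side"),cv2.COLOR_RGB2BGR)
a=cv2.resize(im[130:280,150:400],(800,480))[:, :];b=s
a=cv2.resize(im[140:270,160:390],None,fx=2,fy=2,interpolation=cv2.INTER_CUBIC)
b=cv2.resize(s[80:320,170:350],(330,440),interpolation=cv2.INTER_CUBIC)
c=np.zeros((440,a.shape[1]+330,3),np.uint8);c[:a.shape[0],:a.shape[1]]=a;c[:,a.shape[1]:]=b
cv2.imwrite("pics/end.png",c)
E
```

```text
eef_pos: [530.9, 26.7, 162.6]
contact_force: [1.1, -0.3, 0.4]
eef_pos: [411.0, 32.7, 218.0]
contact_force: [-0.9, -0.8, 1.6]
eef_pos: [327.4, -40.2, 217.9]
contact_force: [-0.1, -0.2, 0.9]
cover +y edge (cleaner y): [187.5, 188.0, 187.0, 187.5, 187.5] [328.2 -39.3 218. ] [-0.2  0.1  0.2] 15.68
```

View pics/end.png

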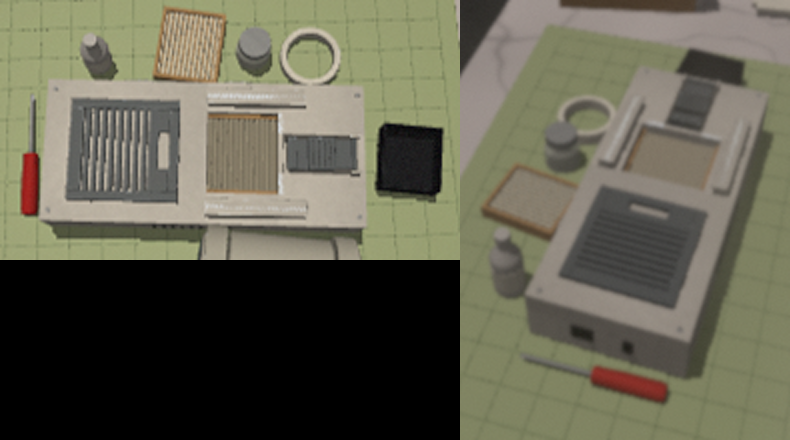

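The cover lies flat and square on the deck (top crop cols 66–180). The bay is fully open (cols 206–280), the tab has sprung back, and the bystanders haven't moved.

```bash
python3 -c "
from rig import r, viewer, telemetry
print(r.sign_off())"
```

```text
the job is handed in; nothing more can be done
None
```

The job is done and handed in at about 16 s: I pressed the tab in and pushed the cover about 187 mm onto the deck, where it lies flat; the filter bay is fully open, the tab has sprung back, and nothing else on the bench moved.

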